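Tuck the hatch flap of a beam box beneath its lip

TASK

Shut the hatch of the blue beam box with your fingertips: fold its sprung white flap down over the opening and, keeping it pressed flat, push it along by its orange ridge until its free edge is tucked fully home beneath the orange retaining lip, so that it stays shut when you let go. Push and press gently, without pinching the flap, leave the box where it stands, and do not disturb the other things on the bench.

Things in the scene. Friction and masses are not known exactly. Their poses are not given: they have to be found in the camera images.
- beam_box: Loose blue box, 4 kg, 260 x 180 x 75 mm (local x, y, z), dark top with a hatch. Origin on its underside; walls at local x -120 and +140, y -90 and +90 mm. Local +x points from the flap's hinge to the retaining lip, y runs along the hinge, z up. A lens tube and a dust cap stand on its top beyond the lip.
- hinge_mid (a point): Middle of the flap's hinge axis, at local (-65, 0, 82) mm of beam_box. Axes as beam_box.
- lip_mouth (a point): Middle of the orange lip's lower front edge, under which the flap's free edge must go: local (54, 0, 86.5) mm of beam_box, same axes. The lip is a fixed bar 120 mm wide (y), 3 mm thick, reaching 26 mm towards +x, open towards the hinge; its mouth flares up from here back to local x 48 (top at z 94 mm). A foot closes the slot 16 mm in.
- flap_fold (a joint): Flap angle at its hinge (rad): 0 = flat over the hatch (hard stop), 1.57 = upright, 2.1 = leaning back (stop); starts at 1.5 to 1.95. A spring opens it: let go when flat it flies up to about 1.3 unless the lip holds it. Holding it flat takes about 2 N at 70 mm from the hinge. Under the lip it rises to about 0.02 and stays.
- flap_slide (a joint): How far the plate has slid in its own plane away from the hinge (m): 0 = back, 0.020 = stop; about 4 N of friction, stays where left; starts at 0 to 0.002. At 0 the closed flap's edge is 10 mm short of lip_mouth and swings down clear of the flare (so it does up to 0.004); at 0.020 it is fully home, 10 mm under the lip.
- ridge_foot (a point): Foot of the orange ridge's steep face, mid-width, on the flap's outer (upper when closed) face: 80 mm from the hinge axis at slide 0, 2 mm off the plate's middle plane. The ridge is 90 mm wide; the steep face looks to the hinge and is 7.5 mm high, the far side ramps down. Axes: x along the flap away from the hinge, y along the hinge, z out of the outer face.
- flap_edge (a point): Middle of the white plate's free edge and thickness, 109 mm from the hinge axis at slide 0. The plate is 120 mm wide, 4 mm thick, its middle plane passes through the hinge axis, and it begins 8 mm from that axis. Axes as ridge_foot.
- lens_tube_c (a point): Bystander: loose black ring, 30 mm across, 22 mm high, standing on the box top beyond the lip; point at its centre.
- dust_cap_center (a point): Bystander: loose red cap, 26 mm across, 12 mm high, on the box top beyond the lip; point at its centre.
- lens_mount: Bystander: lens in a black ring on a steel post and a 38 mm round foot, 90 mm high, loose, beside the box; origin under its foot.
- spare_post: Bystander: steel post 13 mm across, about 75 mm high, loose, standing beside the box; origin under its foot.
- hex_driver: Bystander: loose driver with a red handle, 160 mm long, lying on the bench; origin on the underside.
- wipe_bottle: Bystander: white bottle, 52 mm across, 130 mm high, loose on the bench; origin under it.
- tape_jar: Bystander: amber jar, 60 mm across, 70 mm high, loose on the bench; origin under it.
- screw_tray: Bystander: open grey tray, 100 x 70 x 30 mm, loose on the bench; origin under it.

How it is judged:
At the end, for the whole second after the job is handed in: The flap is shut (fold below 0.06 rad) and at rest, its plate slid out more than 16 mm of 20, its free edge at least 5 mm in under the lip and below the lip's underside; the box has moved less than 20 mm (value of joint flap_fold below 0.06 rad and value of joint flap_slide above 0.016 m and velocity of joint flap_fold below 0.1 rad/s and x of flap_edge in the frame of lip_mouth above 0.005 m and z of flap_edge in the frame of lip_mouth below 0.001 m and distance of beam_box from where it was at the start of the episode below 0.02 m); the robot touches nothing.
It fails at once if the flap or box is pinched or forced: more than 30 N from the fingers (contact force between the fingers and beam_box above 30 N).
It fails at once if the box is lifted, carried, tipped or shoved more than 20 mm (distance of beam_box from where it was at the start of the episode above 0.02 m or angle between beam_box's own z axis and vertical above 0.1 rad).
It fails at once if a bystander is lifted, carried or pushed more than 30 mm (distance of any of lens_tube_c, dust_cap_center, lens_mount, spare_post, hex_driver, wipe_bottle, tape_jar, screw_tray from where it was at the start of the episode above 0.03 m).
It also fails if it takes over 45 s, if anything falls off the work surface, if the arm or the gripper's body presses on something with over 40 N, if the wrist force passes 120 N, or if a joint passes its speed limit or range.

ROBOT

A 6-joint arm with a two-finger parallel gripper is mounted at the origin on the work surface. World frame = base frame: x ahead of the robot, y to its left, z up, the work surface at z = 0. Lengths are in m, angles in rad, forces in N, time in s.
With the tool pointing down it reaches from about 0.35 to 0.975 m from the base axis. Payload 4.9 kg.
Tool frame: the origin (TCP) lies midway between the tips of the shut fingers; the grasp point (between the pads) lies ctrl.grip_depth behind it (ctrl.grip_depth is the distance from the TCP to the grasp point, in m); y points along the fingers, z is the direction in which the jaws open and shut, and the axes are right-handed (so a half turn about y gives the same grasp; the last joint's range is limited). The gripper opens to 85 mm and grips with 20 to 120 N. Pads are 22 mm wide; open, the fingers measure 114 mm over their backs; the gripper's body (76 mm by 85 mm) begins 54 mm behind the grasp point. The pads swing forward as they close: fully open they stand 13 mm farther back than shut.
Start: joints at [-1.421, 0.053, 1.613, -0, 1.476, -0.119], TCP at [0.166, -0.603, 0.231] pointing down, gripper open.
Joint ranges: [-3.01, 3.01], [-1.01, 2.22], [0.06, 2.58], [-1.02, 4.17], [0.09, 2.62], [-3.14, 3.14]. Speed limits (rad/s): [2.57, 2.57, 3.14, 3.14, 3.14, 3.14].

INTERFACE

Orientations are given as a rotation vector (axis times angle).
In Python, from station import ctrl gives the robot as it stands.
- The arm moves only by the tool jog_arm, never from a script. Its argument "moves" is a list of rows, each a list of 6 numbers: the shift along the tool's x, y, z in mm, then the turn, a rotation vector about the tool's x, y, z in rad. In form: [[x, y, z, wx, wy, wz], ...]. A call has 1 to 12 rows; each row shifts and turns the commanded pose from where the row before left it, along the tool's axes as they then stand; what a row does not reach is not made up. A row lasts 1/10 s, in which the tool goes at most 50 mm and 8.59 degrees, less where a joint would pass 70% of its speed; a pose out of reach is approached as far as the arm can. A call is refused whole if a number of a shift passes 50 or a number of a turn 0.15, either way. A call with a gripper value outside its range is refused whole. "grip" is the finger opening in mm, from 0 to 85.4, set as the call begins (left out, the last holds). The fingers move at their own pace and stop on an object; "grip_force" is the grip in N (left out, the last holds). Time passes only in rows, so rows that do not move let the fingers close. It gives the time, the measured TCP pose, the force and the opening at its end, in the units of the state.
- ctrl.get_obs(): the state, without advancing time (a new reading comes with each control period).
- ctrl.get_image(name): name is "scene" or "top" or "wrist"; returns the picture (384x512x3 uint8, red, green, blue); there is no depth.
- ctrl.camera_params(name): a dict with "fx", "fy", "cx", "cy" (pixels), "D" ([k1, k2, p1, p2, k3] as OpenCV has them; the pictures are not rectified), "pose" (4x4, takes a point from camera to world coordinates); the wrist camera has in their place "T_tool_cam" (4x4, takes a point from camera to tool coordinates, whose origin is the TCP and whose axes are the tool frame's). Camera axes: x right, y up, looking along -z (the intrinsics and any distortion apply to the point x, -y, -z); pixel columns grow to the right and rows downward; lengths in m; the calibration is good to about 2 mm. A picture is of the moment at which its call begins: read the wrist's pose just before it. camera_params takes no time and is no camera call.
- ctrl.finish_job(): hands the job in, once; it reports no verdict.
The state is a dict: "t": time; "q": joint angles; "dq": joint speeds; "effort": joint torques, N m; "tool_pos": TCP position; "tool_rot": TCP orientation; "contact_force": force on the tool from outside, world axes, zero at the start; "wrist_torque": the same for the moment, N m; "opening": finger opening in m.
Only numpy, scipy, OpenCV 4.12 (cv2) and the standard library are available. Lean on these libraries where they do the work, as an engineer would, in place of code of your own. Each camera call takes 0.05 s, during which the arm holds its last target. There are 200 camera calls.

## Working session

There is one attempt and no reset: what is moved stays moved. The work goes in short steps, Python scripts to look and compute and a tool call to move; the robot and the scene stay as the last step left them, time stands still between calls to the robot, and variables do not carry over. Pictures are saved under pics/ and viewed, about 8 in all and at most 12, crops included, and the job is handed in when it is done.

Besides the shell and the picture viewer there is one more tool, called by a JSON object that holds its "api" and its "payload", one argument or row to a line. jog_arm: Moves the arm, as the interface text tells. Its arguments: {"type":"object","properties":{"moves":{"type":"array","items":{"type":"array","items":{"type":"number"}}},"grip":{"type":"number"},"grip_force":{"type":"number"}},"required":["moves"]}

```bash
mkdir -p pics && cat > h.py <<'E'
import numpy as np,cv2
from scipy.spatial.transform import Rotation as R
from station import ctrl
def cam(n,o=None):
    p=ctrl.camera_params(n); K=np.array([[p["fx"],0,p["cx"]],[0,p["fy"],p["cy"]],[0,0,1.]])
    if "pose" in p: T=np.array(p["pose"])
    else:
        o=o or ctrl.get_obs(); T=np.eye(4); T[:3,:3]=R.from_rotvec(o["tool_rot"]).as_matrix(); T[:3,3]=o["tool_pos"]; T=T@np.array(p["T_tool_cam"])
    return K,np.array(p["D"],float),T
def ray(c,uv):
    K,D,T=c; q=cv2.undistortPoints(np.array(uv,float).reshape(-1,1,2),K,D).reshape(-1,2)
    d=np.c_[q[:,0],-q[:,1],-np.ones(len(q))]@T[:3,:3].T
    return T[:3,3],d
def onz(c,uv,z):
    o,d=ray(c,uv); return o+d*((z-o[2])/d[:,2])[:,None]
def proj(c,P):
    K,D,T=c; q=(np.atleast_2d(P)-T[:3,3])@T[:3,:3]; q=q*[1,-1,-1]
    return cv2.projectPoints(q,np.zeros(3),np.zeros(3),K,D)[0].reshape(-1,2)
def shot(n,f):
    im=ctrl.get_image(n); cv2.imwrite("pics/%s.png"%f,im[:,:,::-1]); return im
E
python3 - <<'E'
from h import *
a=shot("top","top0");b=shot("scene","scene0")
for n in("top","scene"):
    K,D,T=cam(n);print(n,K[0,0],T.round(3).tolist())
o=ctrl.get_obs();print(o["t"],o["tool_pos"],R.from_rotvec(o["tool_rot"]).as_matrix().round(3).tolist(),ctrl.grip_depth)
E
```

```text
top 440.1624821893318 [[0.023, 0.998, -0.053, 0.513], [-1.0, 0.022, -0.009, -0.013], [-0.007, 0.053, 0.999, 1.441], [0.0, 0.0, 0.0, 1.0]]
scene 372.0402451206902 [[-0.83, -0.438, 0.345, 1.049], [0.557, -0.668, 0.493, 0.6], [0.015, 0.602, 0.799, 1.064], [0.0, 0.0, 0.0, 1.0]]
0.1 [ 0.16588426 -0.60200908  0.2301882 ] [[-0.964, -0.0, 0.266], [-0.266, 0.002, -0.964], [-0.0, -1.0, -0.002]] 0.0187
```

View pics/top0.png

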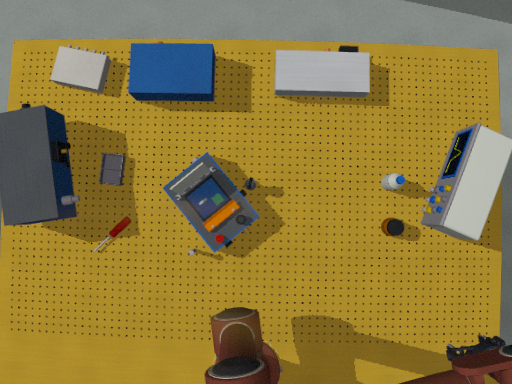

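View pics/scene0.png

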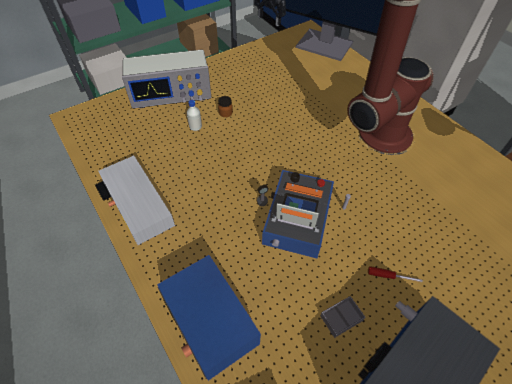

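Top view: box corners at about (207,153), (164,188), (217,252) and (259,216). The hinge is at the upper left and the lip at (222,214). I'll enlarge both views.

```bash
python3 - <<'E'
from h import *
a=cv2.imread("pics/top0.png")[140:265,150:275];b=cv2.imread("pics/scene0.png")[160:265,240:355]
cv2.imwrite("pics/crop0.png",np.hstack([cv2.resize(a,(400,400),interpolation=cv2.INTER_CUBIC),cv2.resize(b,(400,400),interpolation=cv2.INTER_CUBIC)]))
A=cv2.imread("pics/top0.png");h=cv2.cvtColor(A,cv2.COLOR_BGR2HSV)
m=cv2.inRange(h,(5,200,180),(16,255,255));m[:140]=0;m[265:]=0;m[:,:150]=0;m[:,275:]=0
n,l,s,c=cv2.connectedComponentsWithStats(m)
for i in range(1,n):
    if s[i,4]>15:
        r=cv2.minAreaRect(np.argwhere(l==i)[:,::-1].astype(np.float32));print(s[i],r,onz(cam("top"),cv2.boxPoints(r),0.092).round(4).tolist(),onz(cam("top"),[r[0]],0.092))
E
```

```text
(no output)
```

View pics/crop0.png

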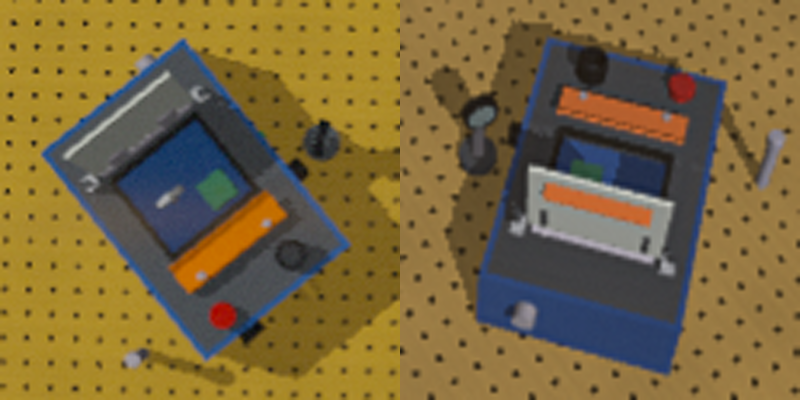

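```bash
cat > box.py <<'E'
from h import *
c=cam("top")
px=np.array([[183,40],[43,153],[207,357],[349,244]])/3.2+[150,140]
P=onz(c,px,0.075)[:,:2]   # hinge-right?, hinge-left, ...
L=np.array([[-120,-90],[-120,90],[140,90],[140,-90]])/1000.
# choose y sign so that frame right handed: fit rotation both ways
def fit(P,L):
    a=L-L.mean(0);b=P-P.mean(0);U,S,V=np.linalg.svd(a.T@b);Rm=V.T@np.diag([1,np.linalg.det(V.T@U.T)])@U.T
    t=P.mean(0)-Rm@L.mean(0);return Rm,t,np.linalg.norm(L@Rm.T+t-P,axis=1)
best=min([fit(P,L),fit(P,L*[1,-1])],key=lambda r:r[2].sum())
Rm,t,res=best
def W(x,y,z): return np.r_[Rm@[x,y]+t,z]
if __name__=="__main__":
    print(P.round(3).tolist(),res.round(4),t,np.degrees(np.arctan2(Rm[1,0],Rm[0,0])))
    for n in("hinge",-.065,0,.082),("lip",.054,0,.0865): print(n[0],W(*n[1:]))
    hs=cv2.cvtColor(cv2.imread("pics/top0.png"),cv2.COLOR_BGR2HSV)[140:265,150:275]
    m=cv2.inRange(hs,(8,200,150),(20,255,255))
    print(hs[int(245/3.2),int(230/3.2)])
    for q in [(230,243),(292,254),(222,316),(135,358),(322,140)]:
        p=onz(c,[np.array(q)/3.2+[150,140]],{230:.094,292:.09,222:.087,135:.075,322:.09}[q[0]])[0]; print(q,p.round(3),(Rm.T@(p[:2]-t)).round(3))
E
python3 box.py
```

```text
[[0.698, 0.138], [0.584, 0.272], [0.39, 0.106], [0.503, -0.028]] [0.0032 0.0026 0.0038 0.0022] [0.55144243 0.12857874] -139.65170778427645
hinge [0.60098042 0.17066184 0.082     ]
lip [0.51028779 0.09361739 0.0865    ]
[ 17 255 199]
(230, 243) [0.501 0.086 0.094] [0.066 0.   ]
(292, 254) [0.492 0.026 0.09 ] [0.112 0.04 ]
(222, 316) [0.431 0.092 0.087] [ 0.116 -0.05 ]
(135, 358) [0.387 0.176 0.075] [ 0.094 -0.143]
(322, 140) [ 0.602 -0.     0.09 ] [0.045 0.131]
```

{"api": "jog_arm", "payload": {
  "moves": [
    [0,-35,0,0,-0.145,0],
    [0,-35,0,0,-0.145,0],
    [0,0,0,0,-0.145,0],
    [-40,0,-14,0,0,0],
    [-45,0,-15,0,0,0],
    [-45,0,-15,0,0,0],
    [-45,0,-15,0,0,0],
    [-45,0,-15,0,0,0],
    [-45,0,-15,0,0,0],
    [-45,0,-15,0,0,0],
    [-45,0,-15,0,0,0],
    [-45,0,-15,0,0,0]
  ],
  "grip": 0
}}

```text
t: 1.3
tool_pos: [0.3846, -0.2396, 0.3009]
tool_rot: [-0.665, 1.814, -1.813]
contact_force: [0.8, -0.1, 0.1]
opening: 0.0002
```

{"api": "jog_arm", "payload": {
  "moves": [
    [-45,0,-15,0,0,0],
    [-45,0,-15,0,0,0],
    [-45,0,-15,0,0,0],
    [-45,0,-15,0,0,0],
    [-45,0,-15,0,0,0],
    [-45,0,-15,0,0,0],
    [-45,0,-15,0,0,0],
    [-45,0,-15,0,0,0],
    [-45,0,-15,0,0,0],
    [-40,0,-15,0,0,0],
    [-30,0,-15,0,0,0],
    [0,0,0,0,0,0]
  ]
}}

```text
t: 2.5
tool_pos: [0.6398, 0.1951, 0.2995]
tool_rot: [-0.671, 1.812, -1.81]
contact_force: [-0.4, -1.4, -0.1]
opening: -0.0
```

```bash
cat > st.py <<'E'
from box import *
o=ctrl.get_obs();p=o["tool_pos"];M=R.from_rotvec(o["tool_rot"]).as_matrix()
B=np.eye(3);B[:2,:2]=Rm
f=np.array(o["contact_force"])
print("t",round(o["t"],2),"box xyz mm",(np.r_[Rm.T@(p[:2]-t),p[2]]*1000).round(1),"axes",(B.T@M).round(3).tolist(),"F box",(B.T@f).round(1),"op",o["opening"])
E
python3 - <<'E'
import st
from h import *
o=ctrl.get_obs();shot("wrist","w1");b=shot("scene","s1")
cv2.imwrite("pics/v1.png",np.hstack([cv2.imread("pics/w1.png"),cv2.resize(cv2.imread("pics/s1.png")[130:290,220:375],None,fx=2.4,fy=2.4,interpolation=cv2.INTER_CUBIC)[:,:288]][0:1]))
cv2.imwrite("pics/v2.png",cv2.resize(cv2.imread("pics/s1.png")[120:270,220:370],(600,600),interpolation=cv2.INTER_CUBIC))
E
```

```text
t 2.5 box xyz mm [-110.5    6.5  299.5] axes [[1.0, 0.001, -0.004], [0.004, -0.002, 1.0], [0.001, -1.0, -0.002]] F box [ 1.2  0.8 -0.1] op -3.826042041351148e-05
```

View pics/v1.png

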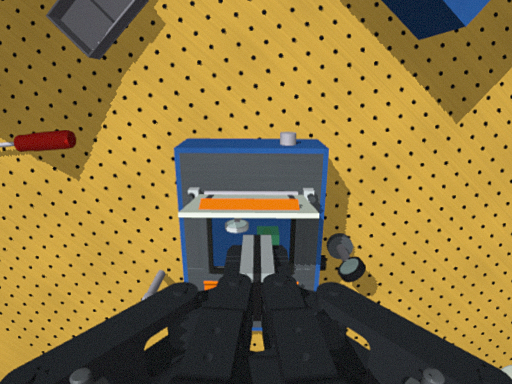

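View pics/v2.png

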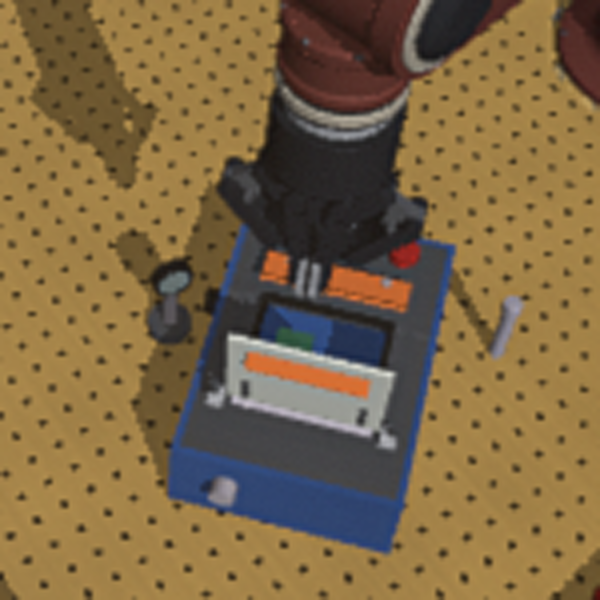

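Wrist view: the flap's free edge is near row 213 (cols 179–320), with the box's rear top edge at row ~149 (cols 176–328). The scene view shows the tip above the lip side, with nothing disturbed. Next I'll check the box frame with the wrist camera.

```bash
python3 - <<'E'
import st
from box import *
c=cam("wrist")
def loc(uv,z): 
    P=onz(c,uv,z); return (np.c_[(P[:,:2]-t)@Rm,P[:,2]]*1000).round(1).tolist()
print("rear top corners",loc([(176,149),(328,149)],.075))
print("hinge ears",loc([(193,190),(309,190)],.082))
from scipy.optimize import brentq
# flap upper edge rows: inner/outer edges near 217 / ~211: intersect with circle r=109+
for th in np.arange(1.3,2.0,.1):
    q=[proj(c,W(-.065+r*np.cos(th),y,.082+r*np.sin(th)))[0].round(0).tolist() for r,y in((.109,-.06),(.109,.06),(.085,.0))]
    print(round(th,2),q)
E
```

```text
t 2.6 box xyz mm [-108.     8.6  300.2] axes [[1.0, 0.002, -0.001], [0.001, -0.001, 1.0], [0.002, -1.0, -0.001]] F box [-0.  -0.3 -0.2] op -9.065079615265435e-05
rear top corners [[-118.8, -84.8, 75.0], [-118.9, 91.4, 75.0]]
hinge ears [[-71.1, -66.4, 82.0], [-71.2, 70.6, 82.0]]
1.3 [[181.0, 262.0], [313.0, 263.0], [247.0, 244.0]]
1.4 [[179.0, 253.0], [314.0, 253.0], [247.0, 237.0]]
1.5 [[178.0, 243.0], [315.0, 243.0], [247.0, 230.0]]
1.6 [[177.0, 232.0], [316.0, 232.0], [247.0, 222.0]]
1.7 [[176.0, 220.0], [317.0, 220.0], [247.0, 213.0]]
1.8 [[175.0, 207.0], [317.0, 207.0], [247.0, 204.0]]
1.9 [[175.0, 194.0], [317.0, 194.0], [247.0, 194.0]]
```

{"api": "jog_arm", "payload": {
  "moves": [
    [-20,0,-5,0,0,0],
    [0,40,0,0,0,0],
    [0,40,0,0,0,0],
    [0,40,0,0,0,0],
    [0,33,0,0,0,0],
    [0,0,0,0,0,0],
    [0,0,0,0,0,0]
  ]
}}

```text
t: 3.3
tool_pos: [0.6513, 0.2072, 0.1486]
tool_rot: [-0.666, 1.814, -1.814]
contact_force: [0.7, -0.0, 1.5]
opening: 0.0002
```

```bash
python3 st.py
```

```text
t 3.3 box xyz mm [-127.     4.7  148.6] axes [[1.0, 0.001, 0.002], [-0.002, -0.0, 1.0], [0.001, -1.0, -0.0]] F box [-0.6  0.5  1.5] op 0.00015241611894711854
```

{"api": "jog_arm", "payload": {
  "moves": [
    [13,0,0,0,0,0],
    [13,1,0,0,0,0],
    [10,1,0,0,0,0],
    [10,0,0,0,0,0],
    [7,0,0,0,0,0],
    [10,2,0,0,0,0],
    [10,2,0,0,0,0],
    [0,0,0,0,0,0]
  ]
}}

```text
t: 4.1
tool_pos: [0.5946, 0.1603, 0.1414]
tool_rot: [-0.668, 1.814, -1.814]
contact_force: [0.2, 0.4, -0.2]
opening: -0.0001
```

```bash
python3 - <<'E'
import st
from h import *
shot("wrist","w2");b=shot("scene","s2")
cv2.imwrite("pics/v3.png",np.hstack([cv2.resize(cv2.imread("pics/w2.png")[84:384,80:430],(400,343)),cv2.resize(cv2.imread("pics/s2.png")[140:265,230:375],(398,343),interpolation=cv2.INTER_CUBIC)]))
E
```

```text
t 4.1 box xyz mm [-53.4   3.7 141.4] axes [[1.0, 0.002, 0.001], [-0.001, -0.001, 1.0], [0.002, -1.0, -0.001]] F box [-0.5 -0.2 -0.2] op -5.051942694990084e-05
```

View pics/v3.png

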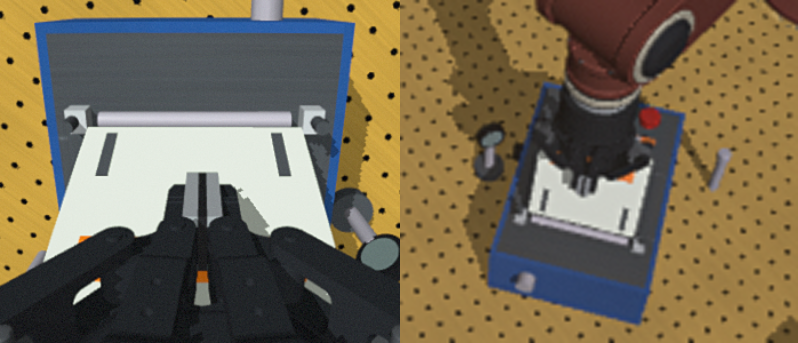

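The flap is folding ahead of the tip, now at about 1.2 rad, and the tip is on the plate below the ridge. I'll continue along the arc.

{"api": "jog_arm", "payload": {
  "moves": [
    [9,4,0,0,0,0],
    [8,5,0,0,0,0],
    [7,7,0,0,0,0],
    [6,7,0,0,0,0],
    [5,8,0,0,0,0],
    [4,8,0,0,0,0],
    [2,6,0,0,0,0],
    [0,0,0,0,0,0]
  ]
}}

```text
t: 5.0
tool_pos: [0.5639, 0.1343, 0.0959]
tool_rot: [-0.668, 1.814, -1.814]
contact_force: [-0.2, -0.1, 1.5]
opening: 0.0003
```

```bash
python3 st.py
```

```text
t 5.0 box xyz mm [-13.2   3.7  95.9] axes [[1.0, 0.002, 0.001], [-0.001, -0.001, 1.0], [0.002, -1.0, -0.001]] F box [0.2 0.  1.5] op 0.0003407771863062637
```

{"api": "jog_arm", "payload": {
  "moves": [
    [1,4,0,0,0,0],
    [1,3,0,0,0,0],
    [0,2,0,0,0,0],
    [0,1,0,0,0,0],
    [0,0,0,0,0,0],
    [0,0,0,0,0,0]
  ]
}}

```text
t: 5.6
tool_pos: [0.5631, 0.1334, 0.0872]
tool_rot: [-0.666, 1.813, -1.813]
contact_force: [-0.3, 0.2, 1.0]
opening: -0.0
```

```bash
python3 - <<'E'
import st
from h import *
shot("wrist","w3")
cv2.imwrite("pics/v4.png",cv2.resize(cv2.imread("pics/w3.png")[84:384,60:450],(780,600)))
E
```

```text
t 5.6 box xyz mm [-12.    3.9  87.2] axes [[1.0, 0.0, 0.0], [-0.0, -0.0, 1.0], [0.0, -1.0, -0.0]] F box [ 0.1 -0.3  1. ] op -4.6833430101397074e-05
```

View pics/v4.png

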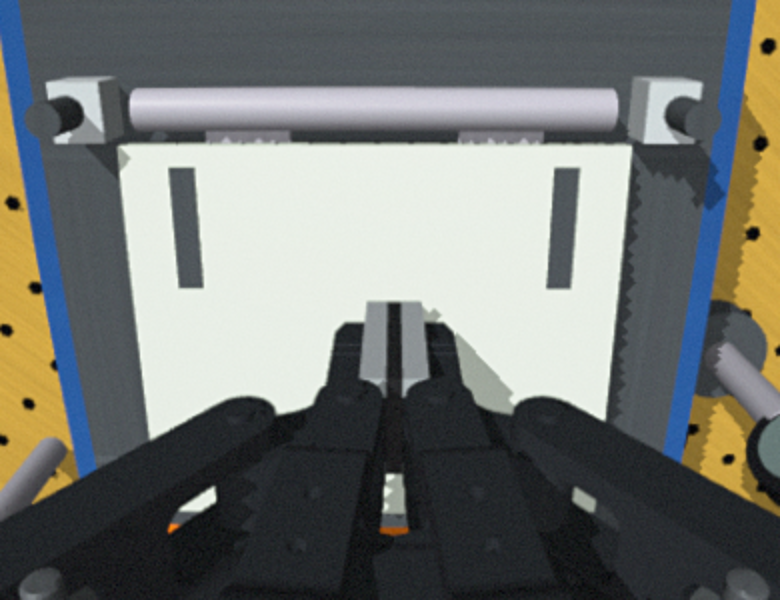

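The plate starts about 8 mm beyond the hinge rod (rows 108 to 143), so slide is ≈0 and the flap is nearly flat. I'll lower until the press shows up in the force.

{"api": "jog_arm", "payload": {
  "moves": [
    [0,1,0,0,0,0],
    [0,1,0,0,0,0],
    [0,0.5,0,0,0,0],
    [0,0,0,0,0,0],
    [0,0,0,0,0,0]
  ]
}}

```text
t: 6.15
tool_pos: [0.563, 0.1333, 0.0847]
tool_rot: [-0.666, 1.813, -1.813]
contact_force: [-1.6, 0.3, 1.6]
opening: -0.0
```

```bash
python3 st.py
```

```text
t 6.15 box xyz mm [-11.8   3.9  84.7] axes [[1.0, 0.0, 0.0], [-0.0, -0.0, 1.0], [0.0, -1.0, -0.0]] F box [ 1.  -1.2  1.6] op -4.316155845241329e-05
```

{"api": "jog_arm", "payload": {
  "moves": [
    [0,0.5,0,0,0,0],
    [0,0.5,0,0,0,0],
    [0,0,0,0,0,0],
    [0,0,0,0,0,0]
  ]
}}

```text
t: 6.55
tool_pos: [0.563, 0.1332, 0.0838]
tool_rot: [-0.666, 1.813, -1.813]
contact_force: [-1.5, -0.6, 3.1]
opening: 0.0
```

```bash
python3 st.py
```

```text
t 6.55 box xyz mm [-11.8   3.9  83.8] axes [[1.0, 0.0, 0.0], [-0.0, -0.0, 1.0], [0.0, -1.0, -0.0]] F box [ 1.5 -0.5  3.1] op 4.78020853390046e-07
```

{"api": "jog_arm", "payload": {
  "moves": [
    [0,0.5,0,0,0,0],
    [0,0,0,0,0,0],
    [0,0,0,0,0,0]
  ]
}}

```text
t: 6.85
tool_pos: [0.5631, 0.1332, 0.0835]
tool_rot: [-0.666, 1.813, -1.813]
contact_force: [-3.0, -1.3, 4.7]
opening: 0.0
```

```bash
python3 st.py
```

```text
t 6.85 box xyz mm [-11.9   4.   83.5] axes [[1.0, 0.0, 0.0], [-0.0, -0.0, 1.0], [0.0, -1.0, -0.0]] F box [ 3.2 -0.9  4.7] op 3.32431682907279e-05
```

{"api": "jog_arm", "payload": {
  "moves": [
    [2,0,0,0,0,0],
    [2,0,0,0,0,0],
    [2,0,0,0,0,0],
    [2,0,0,0,0,0],
    [2,0,0,0,0,0],
    [2,0,0,0,0,0],
    [0,0,0,0,0,0]
  ]
}}

```text
t: 7.55
tool_pos: [0.5541, 0.1254, 0.0835]
tool_rot: [-0.665, 1.813, -1.813]
contact_force: [1.2, 0.2, 3.5]
opening: -0.0002
```

```bash
python3 st.py
```

```text
t 7.55 box xyz mm [ 0.1  4.1 83.5] axes [[1.0, -0.0, 0.001], [-0.001, 0.0, 1.0], [-0.0, -1.0, 0.0]] F box [-1.1  0.6  3.5] op -0.00022410673723939856
```

{"api": "jog_arm", "payload": {
  "moves": [
    [2,0,0,0,0,0],
    [2,0,0,0,0,0],
    [2,0,0,0,0,0],
    [2,0,0,0,0,0],
    [2,0,0,0,0,0],
    [2,0,0,0,0,0],
    [0,0,0,0,0,0]
  ]
}}

```text
t: 8.25
tool_pos: [0.5446, 0.1176, 0.0833]
tool_rot: [-0.666, 1.813, -1.813]
contact_force: [2.2, 1.1, 3.4]
opening: 0.0001
```

```bash
python3 - <<'E'
import st
from h import *
shot("wrist","w4")
cv2.imwrite("pics/v5.png",cv2.resize(cv2.imread("pics/w4.png")[40:384,60:450],(680,600)))
E
```

```text
t 8.25 box xyz mm [12.3  4.  83.3] axes [[1.0, 0.0, 0.001], [-0.001, 0.0, 1.0], [0.0, -1.0, 0.0]] F box [-2.4  0.6  3.4] op 0.00010159566730215763
```

View pics/v5.png

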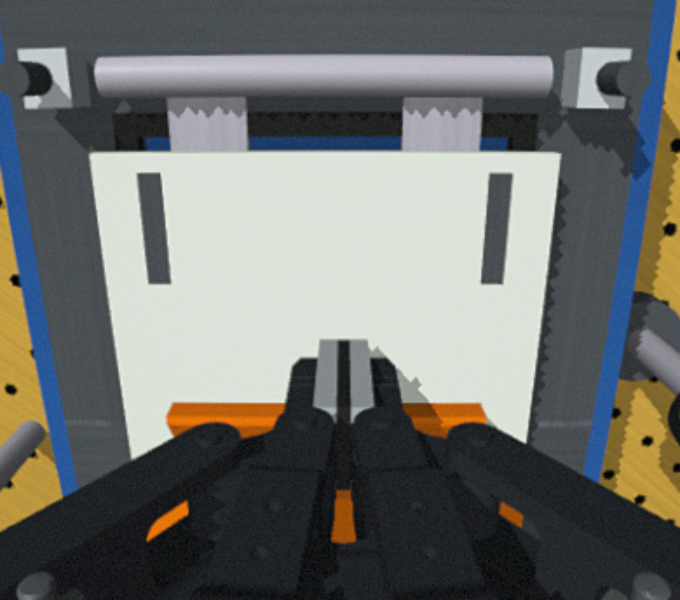

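The plate's start is now about 19.7 mm from the rod (rows 76 to 153), so slide is ≈11–12 mm. The tip is against the ridge, so I'll keep pushing.

{"api": "jog_arm", "payload": {
  "moves": [
    [2,0,0,0,0,0],
    [2,0,0,0,0,0],
    [1.5,0,0,0,0,0],
    [1,0,0,0,0,0],
    [0,0,0,0,0,0]
  ]
}}

```text
t: 8.8
tool_pos: [0.5397, 0.1135, 0.0833]
tool_rot: [-0.666, 1.813, -1.813]
contact_force: [3.3, 1.6, 4.3]
opening: -0.0001
```

```bash
python3 st.py
```

```text
t 8.8 box xyz mm [18.7  4.  83.3] axes [[1.0, 0.0, 0.0], [-0.0, 0.0, 1.0], [0.0, -1.0, 0.0]] F box [-3.5  0.9  4.3] op -8.096628143160316e-05
```

{"api": "jog_arm", "payload": {
  "moves": [
    [1,0,0,0,0,0],
    [1,0,0,0,0,0],
    [0.5,0,0,0,0,0],
    [0,0,0,0,0,0]
  ]
}}

```text
t: 9.2
tool_pos: [0.5379, 0.1119, 0.0833]
tool_rot: [-0.666, 1.813, -1.813]
contact_force: [3.3, 2.2, 4.5]
opening: 0.0002
```

```bash
python3 - <<'E'
import st
from h import *
shot("wrist","w5")
cv2.imwrite("pics/v6.png",cv2.resize(cv2.imread("pics/w5.png")[40:384,60:450],(680,600)))
E
```

```text
t 9.2 box xyz mm [21.1  3.9 83.3] axes [[1.0, 0.0, 0.0], [-0.0, -0.0, 1.0], [0.0, -1.0, -0.0]] F box [-3.9  0.4  4.5] op 0.0002292964827689
```

View pics/v6.png

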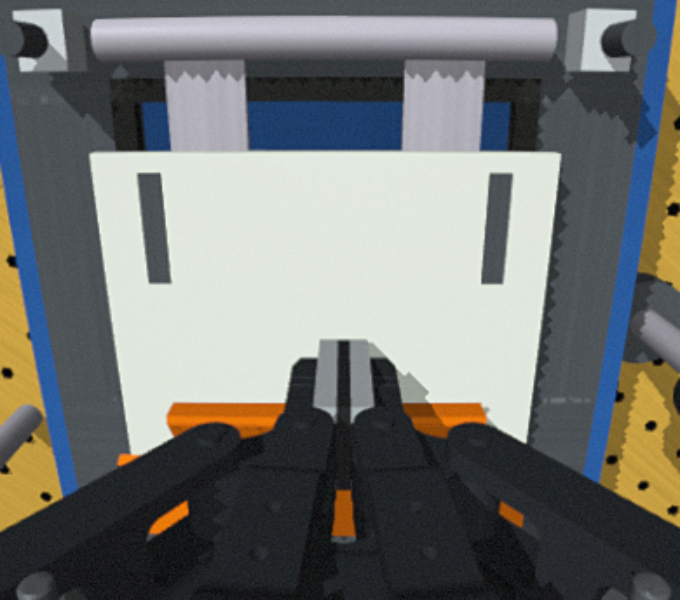

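The rod-to-plate gap is about 114 px, or roughly 28–29 mm, so slide is ≈19–20 mm. I'll nudge until the stop is felt.

{"api": "jog_arm", "payload": {
  "moves": [
    [0.5,0,0,0,0,0],
    [0.5,0,0,0,0,0],
    [0,0,0,0,0,0]
  ]
}}

```text
t: 9.55
tool_pos: [0.5374, 0.1114, 0.0833]
tool_rot: [-0.665, 1.813, -1.813]
contact_force: [3.7, 2.7, 3.5]
opening: -0.0
```

```bash
python3 st.py
```

```text
t 9.55 box xyz mm [21.8  4.  83.3] axes [[1.0, -0.001, 0.0], [-0.0, 0.0, 1.0], [-0.001, -1.0, 0.0]] F box [-4.6  0.3  3.5] op -8.469122419899064e-06
```

{"api": "jog_arm", "payload": {
  "moves": [
    [0.5,0,0,0,0,0],
    [0.5,0,0,0,0,0],
    [0,0,0,0,0,0]
  ]
}}

```text
t: 9.85
tool_pos: [0.5373, 0.1114, 0.0835]
tool_rot: [-0.662, 1.813, -1.811]
contact_force: [6.8, 5.0, 1.2]
opening: 0.0
```

```bash
python3 st.py
```

```text
t 9.85 box xyz mm [21.9  3.9 83.5] axes [[1.0, -0.003, 0.001], [-0.001, 0.0, 1.0], [-0.003, -1.0, 0.0]] F box [-8.4  0.6  1.2] op 3.3081533580214217e-05
```

The stop is felt: 8.4 N with no further travel. I'll back off slightly and lift straight up.

{"api": "jog_arm", "payload": {
  "moves": [
    [-1.5,0,0,0,0,0],
    [-1,0,0,0,0,0],
    [0,-3,0,0,0,0],
    [0,-10,0,0,0,0],
    [0,-30,0,0,0,0],
    [0,-40,0,0,0,0],
    [0,-40,0,0,0,0],
    [-40,-30,0,0,0,0],
    [-40,0,0,0,0,0],
    [0,0,0,0,0,0],
    [0,0,0,0,0,0]
  ]
}}

```text
t: 10.95
tool_pos: [0.5984, 0.164, 0.235]
tool_rot: [-0.671, 1.814, -1.814]
contact_force: [-0.7, -0.6, -0.1]
opening: 0.0001
```

```bash
python3 - <<'E'
import st
from h import *
shot("wrist","w6");shot("top","t6")
a=cv2.imread("pics/w6.png")[60:384,100:400];b=cv2.imread("pics/t6.png")[140:265,150:275]
cv2.imwrite("pics/v7.png",np.hstack([cv2.resize(a,(400,432)),cv2.resize(b,(400,432),interpolation=cv2.INTER_CUBIC)]))
E
```

```text
t 10.95 box xyz mm [-58.8   3.4 235. ] axes [[1.0, 0.004, -0.0], [0.0, -0.002, 1.0], [0.004, -1.0, -0.002]] F box [ 0.9  0.  -0.1] op 0.00010016842282979153
```

View pics/v7.png

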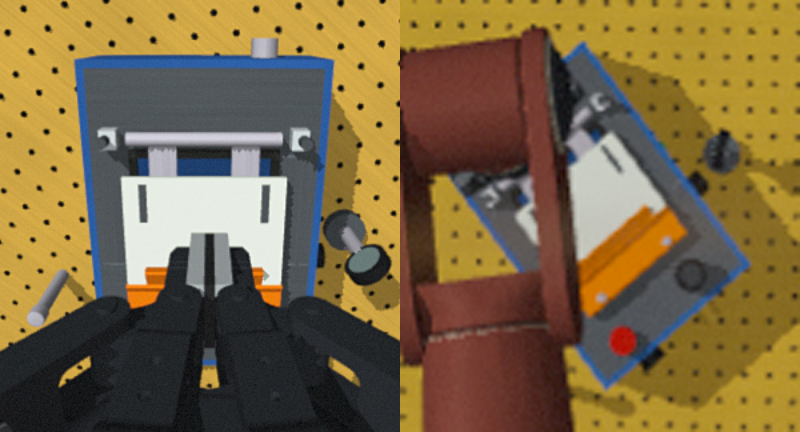

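The flap stays flat under the lip with the arm clear. The box corners in the top view haven't moved, and the lens tube and cap are in place, so I'm handing in.

```bash
python3 -c "
from station import ctrl
print(ctrl.finish_job())"
```

```text
the job is handed in; nothing more can be done
None
```

The hatch is shut, and I handed the job in at about 11 s. I folded the flap over with the closed fingertips from behind. Then I pressed it flat with about 3–5 N and pushed it by its ridge until it hit its stop.

- **Slide:** the push rose to about 8 N with no further travel at the stop. The wrist picture put the slide at about 19–20 mm of 20. This comes from the picture and the felt stop, since the joint itself can't be read directly.
- **Stays shut:** after the tip was lifted about 150 mm clear, the flap stayed flat with its edge under the lip. The contact force was about zero.
- **Box and bystanders:** the visible box corners had not moved, and the lens tube, dust cap, lens mount and spare post looked undisturbed. I didn't look again at the bottle, jar, driver or tray, but the arm came nowhere near them after its first pass.
- **Disagreement:** the wrist view put the box about 3 mm further along its y axis than my first estimate from the top view, which didn't matter for this push. No other checks failed or disagreed.

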